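# Slip a pipe flashing under a loose shingle course and hold it down

## Task

On the model roof panel, slip the brass pipe flashing's edge farther from its collar under the loose grey shingle course at the head of the bare bay, without lifting that course, until the collar is centred over the pipe hole and the flashing sits square to the panel. Finish holding it there: do not let go, but keep pressing it flat on the board with a light, steady push of about 10 N. Leave the glue bottle, the stovepipe and the pot where they stand.

Things in the scene. Friction and masses are not known exactly. Their poses are not given: they have to be found in the camera images.
- flashing: Loose brass pipe flashing, 0.1-0.15 kg, flat on the mat (mat top z = 2 mm): base plate 84 x 76 mm, 2 mm thick, with a round open collar, 31 mm across, bore 26, top 35.5 mm above the underside. Origin: on the collar's axis at the plate's underside, z up. The plate reaches 52 mm to its -x (apron edge to tuck), 32 mm to +x, 38 mm to each side. The collar can be gripped from above at any yaw
- flashing_edge (a point): Middle of the flashing's edge to be tucked (76 mm long, the edge farther from the collar), at the plate's underside, 52 mm from the collar's axis toward the flashing's -x
- roof: Fixed model roof panel flat on the mat: ply board 220 (x) x 270 (y) x 6 mm under brown lapped shingles (up to 8 mm above the board), but for a bare bay, y -75 to 75 mm, x from -20 mm (butt of the loose course) to 110 mm (eave). Origin: centre of the board's underside; x runs from ridge to eave, roughly away from the robot, z up. The flashing lies on the bare board, its x along the panel's x
- pipe_hole (a point): Centre of the round pipe hole, 36 mm across, at the bare board's top face (z = 8 mm): at x = 12, y = 0 in the panel's frame, 32 mm from the loose course's butt toward the eave. With the collar centred on it the flashing is tucked 20 mm. Two pencil lines, 76 mm apart along the panel's x, show where the flashing's sides go
- lap_butt (a point): Middle of the lower edge of the loose course's butt, its free edge, which faces the eave. At rest it stands 5.5 mm above the bare board, at x = -20, y = 0 mm in the panel's frame. The flashing enters below it, sliding on the board toward the panel's -x
- lap (a joint): Loose shingle course, grey (the rest are brown), at the head of the bay, 149 mm wide, 70 mm long, 2.5 mm thick, 20 g, held only along its tail, sloping from the butt (underside 5.5 mm above the board) down to the tail on the board; 20 mm in, the space is 3.9 mm high. Swings up about its tail at a light touch. 0 at rest, rad, grows as lifted (0.06 = 4 mm at the butt)
- glue: Black glue bottle with blue band and white nozzle, 34 mm across, 108 mm tall, standing on the mat beyond the work; origin at the centre of its foot. Bystander
- stovepipe: Brass stovepipe with cowl, 24 mm tube (cowl 40 mm), 120 mm tall, standing on end; origin at the centre of its foot. Bystander
- pot: Clear open pot with brass pins, 60 mm across, 24 mm high; origin at the centre of its foot. Bystander
Not all that is in view belongs to the job. Leave any blue, purple or turquoise look-alike of the flashing alone.

How it is judged:
By the outcome, as a careful person would: the job done as asked, in the order asked, and still so for the second after the job is handed in, while the arm keeps its last pose, push and grip.
It also fails if it takes over 40 s, if anything falls off the work surface, if the arm or the gripper's body presses on something with over 40 N, if the wrist force passes 120 N, or if a joint passes its speed limit or range.

## Robot

A 7-joint arm with a two-finger parallel gripper is mounted at the origin on the work surface. World frame = base frame: x ahead of the robot, y to its left, z up, the work surface at z = 0. Lengths are in m, angles in rad, forces in N, time in s.
With the tool pointing down it reaches from about 0.4 to 0.925 m from the base axis. Payload 4.1 kg.
Tool frame: the origin (TCP) lies between the finger pads; the fingertips stand 25 mm ahead of it and the grasp point (between the pads) lies 6 mm ahead of it; z points along the fingers, y is the line along which they close (so a half turn about z gives the same grasp; the last joint's range is limited). The gripper opens to 85 mm and grips with 20 to 120 N. Pads are 22 mm wide; open, the fingers measure 114 mm over their backs; the gripper's body (76 mm by 85 mm) begins 54 mm behind the grasp point. The pads swing forward as they close: fully open they stand 13 mm farther back than shut.
Start: joints at [-1.349, 0.398, 0.045, 1.537, -0.019, 1.207, -0.051], TCP at [0.205, 0.617, 0.222] pointing down, gripper open.
Joint ranges: [-2.82, 2.82], [-0.49, 2.23], [-1.37, 1.46], [0, 2.46], [-1.36, 4.5], [0.23, 2], [-2.94, 2.94]. Speed limits (rad/s): [2.57, 2.57, 3.14, 3.14, 3.14, 3.14, 3.14].

## Interface

Orientations are given as a unit quaternion [x, y, z, w].
In Python, from plant import ctrl gives the robot as it stands.
- The arm moves only by the tool step_arm, never from a script. Its argument "motion" is a list of rows, each a list of 6 numbers: the shift along the tool's x, y, z in mm, then the turn, a rotation vector about the tool's x, y, z in rad. In form: [[tx, ty, tz, ax, ay, az], ...]. A call has 1 to 12 rows; each row shifts and turns the commanded pose from where the row before left it, along the tool's axes as they then stand; what a row does not reach is not made up. A row lasts 1/10 s, in which the tool goes at most 50 mm and 8.59 degrees, less where a joint would pass 70% of its speed; a pose out of reach is approached as far as the arm can. A call is refused whole if a number of a shift passes 50 or a number of a turn 0.15, either way. A call with a gripper value outside its range is refused whole. "gripper" is the opening, from 0 (shut) to 1 (fully open), set as the call begins (left out, the last holds). The fingers move at their own pace and stop on an object; "newtons" is the grip in N (left out, the last holds). Time passes only in rows, so rows that do not move let the fingers close. It gives the time, the measured TCP pose, the force, the opening and the grip force at its end, in the units of the state.
- ctrl.state(): the state, without advancing time (a new reading comes with each control period).
- ctrl.capture(name): name is "scene" or "top"; returns (picture, depth): 420x560x3 uint8, red, green, blue; 420x560 float32, m along the optical axis (not along the pixel's ray), 0 where there is no reading.
- ctrl.camera_model(name): a dict with "mtx" (3x3 intrinsics, pixels), "origin" and "rotation" of the camera in the world. Camera axes: x right, y up, looking along -z (the intrinsics and any distortion apply to the point x, -y, -z); pixel columns grow to the right and rows downward; lengths in m; the calibration is good to about 2 mm. A picture is of the moment at which its call begins. camera_model takes no time and is no camera call.
- ctrl.close_job(): hands the job in; it is judged then, once.
The state is a dict: "time": time; "joint_positions": joint angles; "joint_vel": joint speeds; "joint_torque": joint torques, N m; "tool_pos": TCP position; "orientation": TCP orientation; "contact_force": force on the tool from outside, world axes, zero at the start; "torque": the same for the moment, N m; "gripper_width": opening from 0.0 (shut) to 1.0 (fully open); "gripper_force": force on a finger pad.
Only numpy, scipy, OpenCV 4.12 (cv2) and the standard library are available. Lean on these libraries where they do the work, as an engineer would, in place of code of your own. Each camera call takes 0.05 s, during which the arm holds its last target. There are 200 camera calls.

## Working session

There is one attempt and no reset: what is moved stays moved. The work goes in short steps, Python scripts to look and compute and a tool call to move; the robot and the scene stay as the last step left them, time stands still between calls to the robot, and variables do not carry over. Pictures are saved under pics/ and viewed, at most 10 in all, crops included, and the job is handed in when it is done.

Besides the shell and the picture viewer there is one more tool, called by a JSON object that holds its "op" and its "data", one argument or row to a line. step_arm: Moves the arm, as the interface text tells. Its arguments: {"type":"object","properties":{"motion":{"type":"array","items":{"type":"array","items":{"type":"number"}}},"gripper":{"type":"number"},"newtons":{"type":"number"}},"required":["motion"]}

```bash
mkdir -p pics; ls; python3 - <<'E'
from plant import ctrl
import cv2,numpy as np
s=ctrl.state();print(s['time'],s['tool_pos'],s['orientation'],s['gripper_width'],s['contact_force'])
for n in('scene','top'):
    p,d=ctrl.capture(n);cv2.imwrite(f'pics/{n}0.png',p[...,::-1]);np.save(f'{n}0.npy',d)
    print(n,ctrl.camera_model(n))
E
```

```text
pics
0.0 [0.2047228  0.6161946  0.22043654] [ 1.59665681e-01  9.87170626e-01 -1.00868967e-03 -9.32958121e-05] 0.9986253831673185 [1.14926171 0.51333044 1.3426661 ]
scene {'mtx': array([[546.01058052,   0.        , 281.27519406],
       [  0.        , 546.01058052, 210.98559757],
       [  0.        ,   0.        ,   1.        ]]), 'origin': array([ 1.1272609 , -0.56395501,  0.80846385]), 'rotation': array([0.34356996, 0.15511738, 0.37223147, 0.84814033])}
top {'mtx': array([[499.67013651,   0.        , 279.19558859],
       [  0.        , 499.67013651, 199.0767661 ],
       [  0.        ,   0.        ,   1.        ]]), 'origin': array([ 0.47564477, -0.09844548,  1.10678518]), 'rotation': array([ 0.04291755, -0.03467608, -0.69655885,  0.71537502])}
```

View pics/top0.png

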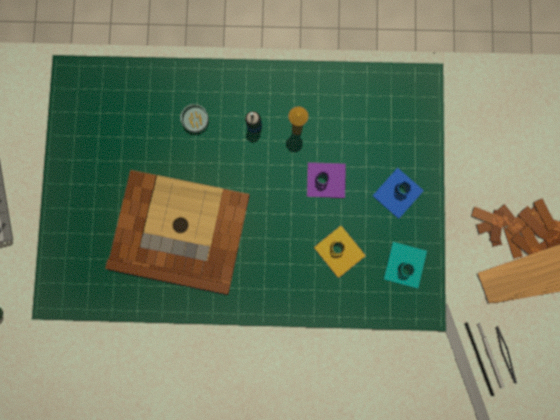

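View pics/scene0.png

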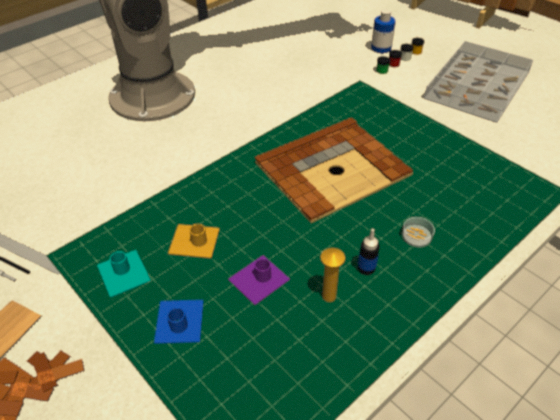

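The top view shows the brass flashing near (340,251), with the apron edge direction still to be found. The roof hole is near (180,225), with the grey course below it near (175,247). The scene view agrees: flashing (195,240), hole (337,170).

```bash
cat > h.py <<'E'
import numpy as np,cv2
from scipy.spatial.transform import Rotation as R
from plant import ctrl
def cam(n):
    c=ctrl.camera_model(n);return c['mtx'],np.array(c['origin']),R.from_quat(c['rotation']).as_matrix()
def world(n,uv,z):
    K,o,r=cam(n);uv=np.atleast_2d(uv).astype(float)
    d=np.c_[(uv[:,0]-K[0,2])/K[0,0],-(uv[:,1]-K[1,2])/K[1,1],-np.ones(len(uv))]@r.T
    return o+d*((z-o[2])/d[:,2])[:,None]
def pix(n,P):
    K,o,r=cam(n);c=(np.atleast_2d(P)-o)@r
    return np.c_[K[0,2]+K[0,0]*c[:,0]/-c[:,2],K[1,2]-K[1,1]*c[:,1]/-c[:,2]]
def big(mask):
    n,l,s,c=cv2.connectedComponentsWithStats(mask.astype(np.uint8))
    return l==1+np.argmax(s[1:,4])
def rect(n,mask,z):
    cs,_=cv2.findContours(mask.astype(np.uint8),cv2.RETR_EXTERNAL,cv2.CHAIN_APPROX_NONE)
    c=max(cs,key=cv2.contourArea)[:,0]
    w=world(n,c,z)[:,:2]*1000
    return cv2.minAreaRect(w.astype(np.float32))
E
python3 - <<'E'
from h import *
for n,fl,bay in(('top',(340,251),(180,205)),('scene',(195,240),(345,180))):
    p=cv2.imread(f'pics/{n}0.png');d=np.load(f'{n}0.npy');hsv=cv2.cvtColor(p,cv2.COLOR_BGR2HSV)
    H,S,V=cv2.split(hsv)
    print(n,[hsv[y,x].tolist() for x,y in ((fl[0]-10,fl[1]),(fl[0]+10,fl[1]+5),(bay[0]-10,bay[1]+5),(bay[0]+10,bay[1]))])
    out=cv2.resize(np.hstack([p[c[1]-45:c[1]+45,c[0]-45:c[0]+45] for c in(fl,bay)]),(800,400),interpolation=cv2.INTER_CUBIC);cv2.imwrite(f'pics/crop_{n}.png',out)
E
python3 -c "
import cv2,numpy as np
a=[cv2.imread(f'pics/crop_{n}.png') for n in('top','scene')]
cv2.imwrite('pics/crop.png',cv2.resize(np.vstack(a),(600,600)))"
```

```text
top [[24, 204, 105], [22, 196, 182], [20, 143, 180], [20, 139, 174]]
scene [[19, 205, 219], [20, 210, 208], [20, 145, 221], [19, 144, 223]]
```

View pics/crop.png

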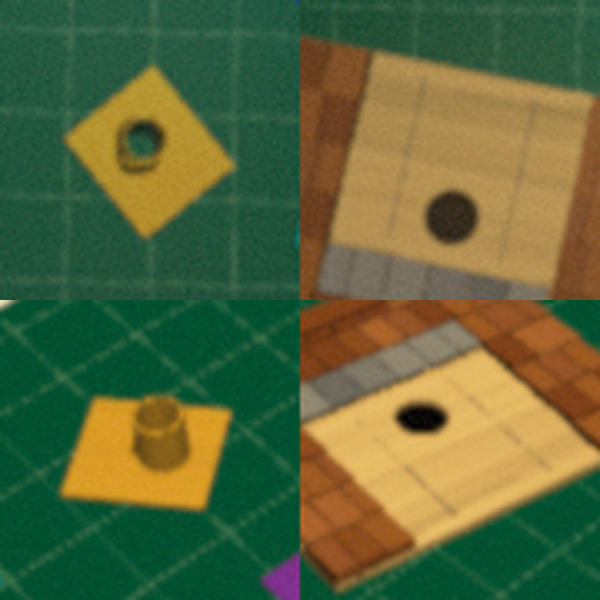

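The crop shows the flashing as a diamond with the collar toward its upper-left side in the top view. The bay, hole, pencil lines and butt are clear. Next I'll measure their poses.

```bash
python3 - <<'E'
from h import *
for n,fl,bay in(('top',(340,251),(180,205)),('scene',(195,240),(345,180))):
    p=cv2.imread(f'pics/{n}0.png');H,S,V=[a.astype(int) for a in cv2.split(cv2.cvtColor(p,cv2.COLOR_BGR2HSV))]
    yy,xx=np.mgrid[:420,:560]
    near=lambda c,r:(abs(xx-c[0])<r)&(abs(yy-c[1])<r)
    m=big(near(fl,40)&(H<30)&(S>120)&(V>60)&(H>12))
    print(n,'plate',rect(n,m,.004))
    b=big(near(bay,75)&(H>16)&(H<26)&(S<175)&(S>90)&(V>130))
    print(' bay',rect(n,b,.008), cv2.boxPoints(rect(n,b,.008)).round(1).tolist())
    hc=pix(n,world(n,(180,225) if n=='top' else (337,170),.008))[0]
    hm=big(near(hc,16)&(V<105)); print(' hole px',xx[hm].mean(),yy[hm].mean(),hm.sum(),'w',world(n,(xx[hm].mean(),yy[hm].mean()),.008)*1000)
    if n=='top':
        c=big(near((337,248),16)&~((V>150)&(S>150))&m|near((337,248),10)&(H>35)); print('collar all px',xx[c].mean(),yy[c].mean(),c.sum())
        bm=near((338,248),9)&(H>33); print('bore px',xx[bm].mean(),yy[bm].mean(),bm.sum(),world(n,(xx[bm].mean(),yy[bm].mean()),.0375)*1000)
E
```

```text
top plate ((485.731201171875, -218.66046142578125), (85.73233795166016, 77.67191314697266), 40.325740814208984)
 bay ((565.6509399414062, 127.89373779296875), (153.12374877929688, 131.36550903320312), 80.05323028564453) [[487.70001220703125, 63.79999923706055], [617.0999755859375, 41.099998474121094], [643.5999755859375, 192.0], [514.2000122070312, 214.6999969482422]]
 hole px 180.0601092896175 224.8306010928962 183 w [[533.79341309 132.95294045   8.        ]]
collar all px 336.3719806763285 249.29468599033817 207
bore px 337.30263157894734 247.81578947368422 76 [[ 492.2776432  -210.79032235   37.5       ]]
scene plate ((485.2709045410156, -216.76968383789062), (86.33283233642578, 84.18202209472656), 40.37919616699219)
 bay ((562.7433471679688, 115.907958984375), (181.10562133789062, 139.4016876220703), 79.79495239257812) [[478.1000061035156, 39.099998474121094], [615.2999877929688, 14.399999618530273], [647.4000244140625, 192.6999969482422], [510.20001220703125, 217.39999389648438]]
 hole px 336.04901960784315 170.05882352941177 102 w [[536.07140082 132.43085316   8.        ]]
```

{"op": "step_arm", "data": {
  "motion": [
    [-32,-30,0,0,0,0],
    [-32,-30,0,0,0,0],
    [-32,-30,0,0,0,0],
    [-32,-30,0,0,0,0],
    [-32,-30,0,0,0,0],
    [-32,-30,0,0,0,0],
    [-32,-30,0,0,0,0],
    [-32,-30,0,0,0,0],
    [-32,-30,0,0,0,0],
    [-32,-30,0,0,0,0],
    [-32,-31,0,0,0,0],
    [-27,-34,0,0,0,0]
  ],
  "gripper": 1.0
}}

```text
time: 1.3
tool_pos: [0.4503, 0.1493, 0.2214]
orientation: [0.16, 0.987, 0.0, 0.0]
contact_force: [0.6, 0.2, 0.2]
gripper_width: 1.001
gripper_force: 0.0
```

{"op": "step_arm", "data": {
  "motion": [
    [-17,-37,0,0,0,0],
    [-17,-37,0,0,0,0],
    [-17,-37,0,0,0,0],
    [-17,-37,0,0,0,0],
    [-17,-37,0,0,0,0],
    [-17,-37,0,0,0,0],
    [-17,-37,0,0,0,0],
    [-17,-37,0,0,0,0],
    [-17,-33,0,0,0,0]
  ]
}}

```text
time: 2.2
tool_pos: [0.4905, -0.2113, 0.2213]
orientation: [0.16, 0.987, 0.0, -0.0]
contact_force: [0.2, -1.1, 0.5]
gripper_width: 1.002
gripper_force: 0.0
```

{"op": "step_arm", "data": {
  "motion": [
    [0,0,0,0,0,0.14],
    [0,0,0,0,0,0.14],
    [0,0,0,0,0,0.14],
    [0,0,0,0,0,0.14],
    [0,0,0,0,0,0.14],
    [0,0,0,0,0,0.14],
    [0,0,0,0,0,0.14],
    [0,0,0,0,0,0.14],
    [0,0,0,0,0,0.14],
    [0,0,0,0,0,0.14],
    [0,0,0,0,0,0.14],
    [0,0,0,0,0,0.14]
  ]
}}

```text
time: 3.4
tool_pos: [0.4907, -0.2092, 0.2211]
orientation: [0.843, 0.538, -0.0, -0.0]
contact_force: [-0.4, 0.8, 0.5]
gripper_width: 1.001
gripper_force: 0.0
```

{"op": "step_arm", "data": {
  "motion": [
    [0,0,25,0,0,0.14],
    [0,0,25,0,0,0.14],
    [0,0,25,0,0,0.14],
    [0,0,25,0,0,0.017],
    [0,0,0,0,0,0],
    [0,0,0,0,0,0]
  ]
}}

```text
time: 4.0
tool_pos: [0.4908, -0.2095, 0.1216]
orientation: [0.939, 0.345, -0.0, -0.0]
contact_force: [-0.3, 0.7, 0.3]
gripper_width: 0.997
gripper_force: 0.0
```

```bash
cat >> h.py <<'E'
def axes():
    s=ctrl.state();M=R.from_quat(s['orientation']).as_matrix()
    return s,M
def rep(target=None,ydeg=None):
    s,M=axes();p=np.array(s['tool_pos'])*1000
    print('t',round(s['time'],2),'p',p.round(1),'yline',np.degrees(np.arctan2(M[1,1],M[0,1])).round(2),'z',M[:,2].round(4),'F',np.round(s['contact_force'],1),'g',round(s['gripper_width'],3),round(s['gripper_force'],1))
    if target is not None: print('tool shift',(M.T@(np.array(target)-p)).round(1))
    if ydeg is not None:
        a=np.radians(ydeg);Y=np.array([np.cos(a),np.sin(a),0]);Z=np.array([0,0,-1.]);X=np.cross(Y,Z)
        print('turn',R.from_matrix(M.T@np.c_[X,Y,Z]).as_rotvec().round(3))
E
python3 -c "
from h import *
rep((492.8,-211.5,34),-49.7)
print(np.round(ctrl.state()['joint_positions'],2))"
```

```text
t 4.0 p [ 490.8 -209.5  121.6] yline -49.65 z [-7.e-04 -0.e+00 -1.e+00] F [-0.3  0.7  0.3] g 0.997 0.0
tool shift [ 0.3  2.8 87.6]
turn [-0.     0.001  0.001]
[-0.46  0.49  1.02  1.94 -0.5   0.99 -0.08]
```

{"op": "step_arm", "data": {
  "motion": [
    [0,3,15,0,0,0],
    [0,0,20,0,0,0],
    [0,0,20,0,0,0],
    [0,0,20,0,0,0],
    [0,0,11,0,0,0],
    [0,0,0,0,0,0]
  ]
}}

```text
time: 4.6
tool_pos: [0.4924, -0.2115, 0.0345]
orientation: [0.939, 0.345, -0.001, -0.001]
contact_force: [-0.9, 0.2, -0.3]
gripper_width: 1.003
gripper_force: 0.0
```

{"op": "step_arm", "data": {
  "motion": [
    [0,0,0,0,0,0],
    [0,0,0,0,0,0],
    [0,0,0,0,0,0],
    [0,0,0,0,0,0],
    [0,0,0,0,0,0],
    [0,0,0,0,0,0],
    [0,0,0,0,0,0],
    [0,0,0,0,0,0],
    [0,0,0,0,0,0],
    [0,0,0,0,0,0]
  ],
  "gripper": 0,
  "newtons": 50
}}

```text
time: 5.6
tool_pos: [0.493, -0.2117, 0.0355]
orientation: [0.939, 0.345, 0.0, -0.0]
contact_force: [-0.9, -0.3, 0.0]
gripper_width: -0.001
gripper_force: 0.0
```

```bash
python3 -c "
from h import *
rep()
p,d=ctrl.capture('scene');cv2.imwrite('pics/s1.png',p[...,::-1])
cv2.imwrite('pics/s1c.png',cv2.resize(p[170:310,110:290,::-1],(720,560)))"
```

```text
t 5.6 p [ 493.  -211.7   35.5] yline -49.67 z [ 0.  0. -1.] F [-0.9 -0.3  0. ] g -0.001 0.0
```

View pics/s1c.png

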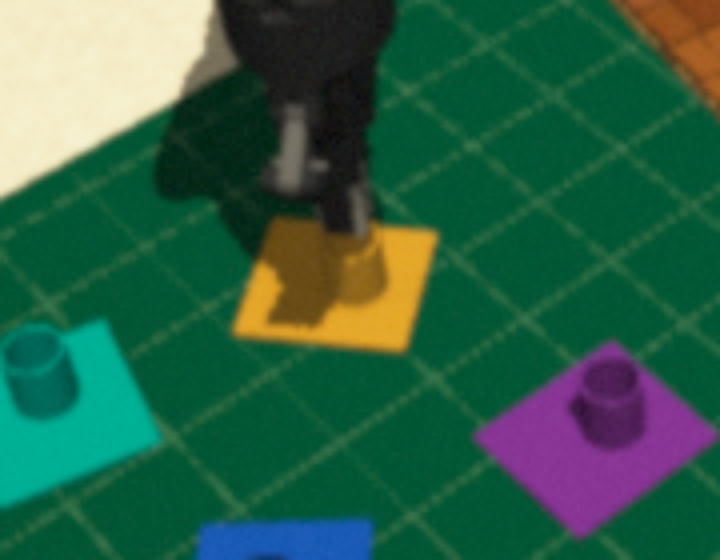

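The flashing has not moved in this view, with its collar at crop (358,270). The gripper reads fully shut with no force, so I'll check where the fingers really are.

```bash
python3 -c "
from h import *
q=lambda P:((pix('scene',np.array(P)/1000)-[110,170])*4).round(0).tolist()
print('collar top,base',q([[493,-211.7,37.5],[493,-211.7,4]]),'tip shut',q([493,-211.7,10]))
rep()
p,d=ctrl.capture('scene');cv2.imwrite('pics/s2.png',p[...,::-1])
t,d2=ctrl.capture('top');cv2.imwrite('pics/t2.png',t[...,::-1])
a=cv2.resize(p[190:280,140:230,::-1],(400,400));b=cv2.resize(t[205:295,295:385,::-1],(400,400))
cv2.imwrite('pics/st2.png',np.hstack([a,b]))
for (u,v) in [(345,200),(350,225),(290,130),(330,180)]:
  x,y=110+u/4,170+v/4; D=d[int(y),int(x)];K,o,r=cam('scene')
  print((u,v),((o+r@(np.array([(x-K[0,2])/K[0,0],-(y-K[1,2])/K[1,1],-1])*D))*1000).round())
"
```

```text
collar top,base [[346.0, 235.0], [354.0, 281.0]] tip shut [[353.0, 273.0]]
t 5.65 p [ 493.  -211.7   35.5] yline -49.67 z [ 1.e-04  1.e-04 -1.e+00] F [ 0.1 -0.3 -0.4] g -0.001 0.0
(345, 200) [ 520. -224.   91.]
(350, 225) [ 506. -216.   58.]
(290, 130) [ 519. -244.  150.]
(330, 180) [ 532. -236.  123.]
```

View pics/st2.png

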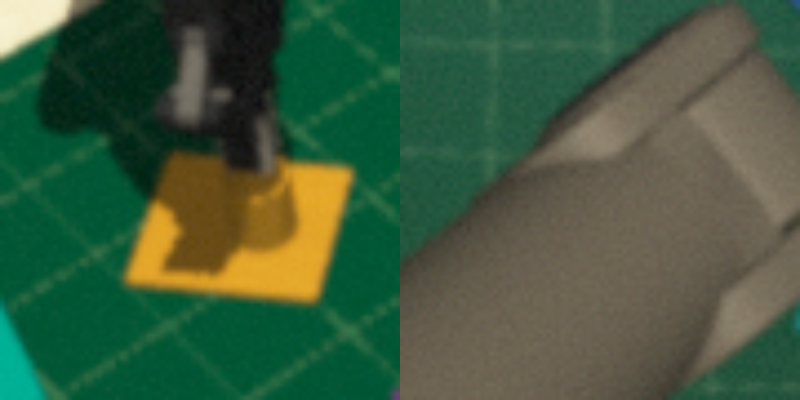

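```bash
python3 -c "
from h import *
p,d=ctrl.capture('scene');K,o,r=cam('scene')
H=cv2.cvtColor(p,cv2.COLOR_RGB2HSV)
for x in (190,194,197,200,203):
  print(x)
  for y in range(214,244,2):
    print('  ',y,((o+r@(np.array([(x-K[0,2])/K[0,0],-(y-K[1,2])/K[1,1],-1])*d[y,x]))*1000).round().astype(int),H[y,x])
"
```

```text
190
   214 [ 538 -244  136] [40 26 29]
   216 [ 539 -245  131] [ 0 26 30]
   218 [ 538 -246  127] [135  21  24]
   220 [ 512 -232   91] [130  36  21]
   222 [ 494 -223   66] [50 48 32]
   224 [ 496 -225   63] [39 42 43]
   226 [ 488 -222   48] [ 18 131  70]
   228 [ 483 -220   37] [ 19 182  91]
   230 [ 486 -222   36] [ 20 202  96]
   232 [ 491 -226   37] [ 19 197  96]
   234 [ 490 -226   30] [ 19 181 100]
   236 [ 472 -217    4] [ 20 228  95]
   238 [ 477 -221    5] [ 20 202 101]
   240 [ 480 -223    3] [ 20 220 101]
   242 [ 485 -226    3] [ 19 208 102]
194
   214 [ 524 -229  113] [38 35 29]
   216 [ 526 -230  111] [30 11 23]
   218 [ 527 -232  108] [ 0 21 24]
   220 [ 527 -232  103] [45 21 24]
   222 [ 504 -221   72] [24 51 25]
   224 [ 503 -221   66] [ 0 53 29]
   226 [ 498 -219   55] [90 24 21]
   228 [ 480 -209   27] [ 18 161  65]
   230 [ 481 -211   24] [ 21 225  94]
   232 [ 481 -212   19] [ 19 198 102]
   234 [ 503 -224   40] [ 19 197 105]
   236 [ 500 -224   31] [ 18 181 113]
   238 [ 496 -222   21] [ 20 196 112]
   240 [ 497 -224   18] [ 19 199 109]
   242 [ 498 -225   13]
[... 1000 characters left out ...]
 19 208 145]
   238 [ 509 -216   27] [ 20 206 145]
   240 [ 509 -217   22] [ 20 210 141]
   242 [ 506 -216   13] [ 20 208 142]
203
   214 [ 438 -161    1] [ 79 255  81]
   216 [ 444 -165    2] [ 74 191  87]
   218 [ 447 -167    0] [ 74 181  62]
   220 [ 452 -171    0] [ 71 147  52]
   222 [ 457 -174    1] [ 67 112  48]
   224 [ 463 -178    3] [ 35 137  52]
   226 [ 495 -198   37] [ 21 194 138]
   228 [ 493 -197   29] [ 20 214 161]
   230 [ 493 -198   24] [ 20 216 163]
   232 [ 508 -208   37] [ 20 207 177]
   234 [ 507 -208   31] [ 21 217 135]
   236 [ 509 -209   28] [ 19 209 133]
   238 [ 508 -210   21] [ 19 203 136]
   240 [ 506 -209   14] [ 19 203 141]
   242 [ 507 -210   10] [ 19 201 138]
```

The fingertips closed about 9 mm above the collar (depth puts them at z≈46, collar top at 37.5), so the real tips are about 35 mm higher than the stated geometry. I'll reopen, go lower in guarded steps, and check again.

{"op": "step_arm", "data": {
  "motion": [
    [0,0,0,0,0,0],
    [0,0,0,0,0,0],
    [0,0,0,0,0,0],
    [0,0,0,0,0,0],
    [0,0,0,0,0,0],
    [0,0,0,0,0,0],
    [0,0,0,0,0,0],
    [0,0,0,0,0,0]
  ],
  "gripper": 1
}}

```text
time: 6.6
tool_pos: [0.493, -0.2117, 0.0355]
orientation: [0.939, 0.345, 0.0, -0.0]
contact_force: [0.2, 0.1, 0.4]
gripper_width: 1.0
gripper_force: 0.0
```

{"op": "step_arm", "data": {
  "motion": [
    [0,0,8,0,0,0],
    [0,0,8,0,0,0],
    [0,0,4,0,0,0],
    [0,0,0,0,0,0]
  ]
}}

```text
time: 7.0
tool_pos: [0.4922, -0.2114, 0.0145]
orientation: [0.939, 0.345, -0.001, -0.001]
contact_force: [-1.1, 0.2, -0.4]
gripper_width: 1.005
gripper_force: 0.0
```

```bash
python3 -c "
from h import *
rep()
p,d=ctrl.capture('scene');K,o,r=cam('scene')
cv2.imwrite('pics/s3.png',cv2.resize(p[180:280,130:250,::-1],(720,600),interpolation=cv2.INTER_CUBIC))
H=cv2.cvtColor(p,cv2.COLOR_RGB2HSV)
yy,xx=np.mgrid[:420,:560];n=np.stack([(xx-K[0,2])/K[0,0],-(yy-K[1,2])/K[1,1],-np.ones_like(xx)],-1)*d[...,None]
W=(o+n@r.T)*1000
m=(H[...,1]<80)&(H[...,2]<140)&(abs(W[...,0]-493)<90)&(abs(W[...,1]+212)<90)&(W[...,2]>8)&(W[...,2]<120)
pts=W[m];k=np.argsort(pts[:,2])[:15];print(pts[k].round())
"
```

```text
t 7.0 p [ 492.2 -211.4   14.5] yline -49.68 z [-1.9e-03  6.0e-04 -1.0e+00] F [-1.1  0.2 -0.4] g 1.005 0.0
[[ 458. -180.   38.]
 [ 462. -178.   40.]
 [ 529. -244.   40.]
 [ 458. -180.   40.]
 [ 466. -176.   41.]
 [ 471. -172.   42.]
 [ 466. -178.   42.]
 [ 464. -181.   43.]
 [ 471. -174.   43.]
 [ 470. -176.   44.]
 [ 462. -180.   44.]
 [ 466. -176.   44.]
 [ 530. -244.   44.]
 [ 471. -171.   44.]
 [ 463. -175.   44.]]
```

View pics/s3.png

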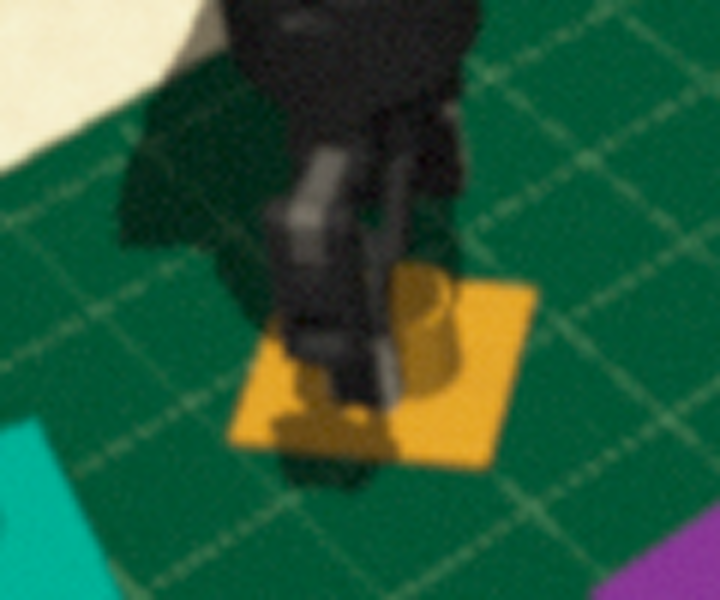

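The open fingers straddle the collar (crop (430,320)) with tips at about z=38, and the swing matches the spec. Going down another 16 mm puts the pads on the collar.

{"op": "step_arm", "data": {
  "motion": [
    [0,0,6,0,0,0],
    [0,0,6,0,0,0],
    [0,0,4,0,0,0],
    [0,0,0,0,0,0]
  ]
}}

```text
time: 7.45
tool_pos: [0.4924, -0.2115, -0.0012]
orientation: [0.939, 0.345, -0.0, -0.0]
contact_force: [-0.7, -0.5, -0.2]
gripper_width: 1.0
gripper_force: 0.0
```

{"op": "step_arm", "data": {
  "motion": [
    [0,0,0,0,0,0],
    [0,0,0,0,0,0],
    [0,0,0,0,0,0],
    [0,0,0,0,0,0],
    [0,0,0,0,0,0],
    [0,0,0,0,0,0],
    [0,0,0,0,0,0],
    [0,0,0,0,0,0]
  ],
  "gripper": 0,
  "newtons": 50
}}

```text
time: 8.25
tool_pos: [0.4934, -0.212, -0.0001]
orientation: [0.939, 0.345, 0.0, 0.0]
contact_force: [-1.4, -0.5, 6.3]
gripper_width: 0.329
gripper_force: 51.0
```

```bash
python3 -c "
from h import *
rep()
a=np.radians(-9.95);X=np.array([np.cos(a),np.sin(a)])
print('pre',(np.array([534.3,132.8])+40*X))
rep((0,0,0),-100)"
```

```text
t 8.25 p [ 4.934e+02 -2.120e+02 -1.000e-01] yline -49.68 z [ 1.e-03 -2.e-04 -1.e+00] F [-1.4 -0.5  6.3] g 0.329 51.0
pre [573.69835659 125.88845181]
t 8.25 p [ 4.934e+02 -2.120e+02 -1.000e-01] yline -49.68 z [ 1.e-03 -2.e-04 -1.e+00] F [-1.4 -0.5  6.3] g 0.329 51.0
tool shift [-239.  -480.9   -0.6]
turn [ 0.    -0.001  0.878]
```

The flashing is gripped, so now I'll lift, carry and turn.

{"op": "step_arm", "data": {
  "motion": [
    [0,0,-10,0,0,0],
    [0,0,-25,0,0,0],
    [0,0,-25,0,0,0],
    [15,-11,0,0,0,0],
    [31,-23,0,0,0,0],
    [31,-23,0,0,0,0],
    [31,-23,0,0,0,0],
    [31,-23,0,0,0,0],
    [31,-23,0,0,0,0],
    [31,-23,0,0,0,0],
    [31,-23,0,0,0,0],
    [31,-23,0,0,0,0]
  ]
}}

```text
time: 9.45
tool_pos: [0.5667, 0.109, 0.0594]
orientation: [0.939, 0.345, -0.001, -0.0]
contact_force: [0.5, -0.6, -0.6]
gripper_width: 0.33
gripper_force: 50.2
```

{"op": "step_arm", "data": {
  "motion": [
    [18,-10,0,0,0,0],
    [0,0,0,0,0,0.11],
    [0,0,0,0,0,0.11],
    [0,0,0,0,0,0.11],
    [0,0,0,0,0,0.11],
    [0,0,0,0,0,0.11],
    [0,0,0,0,0,0.11],
    [0,0,0,0,0,0.11],
    [0,0,0,0,0,0.108],
    [0,0,0,0,0,0],
    [0,0,0,0,0,0]
  ]
}}

```text
time: 10.55
tool_pos: [0.574, 0.1266, 0.0593]
orientation: [0.996, -0.086, -0.0, 0.0]
contact_force: [-0.2, 0.2, -1.4]
gripper_width: 0.331
gripper_force: 50.2
```

```bash
python3 -c "
from h import *
rep((573.7,125.9,25),-100)
im=[]
for n,c in(('top',(175,215)),('scene',(350,170))):
    p,d=ctrl.capture(n);cv2.imwrite(f'pics/{n}4.png',p[...,::-1]);np.save(f'{n}4.npy',d)
    im.append(cv2.resize(p[c[1]-60:c[1]+60,c[0]-50:c[0]+50,::-1],(400,480),interpolation=cv2.INTER_CUBIC))
cv2.imwrite('pics/c4.png',np.hstack(im))"
```

```text
t 10.55 p [574.  126.6  59.3] yline -99.84 z [-8.e-04 -2.e-04 -1.e+00] F [-0.2  0.2 -1.4] g 0.331 50.2
tool shift [-0.2  0.7 34.3]
turn [0.    0.001 0.003]
```

View pics/c4.png

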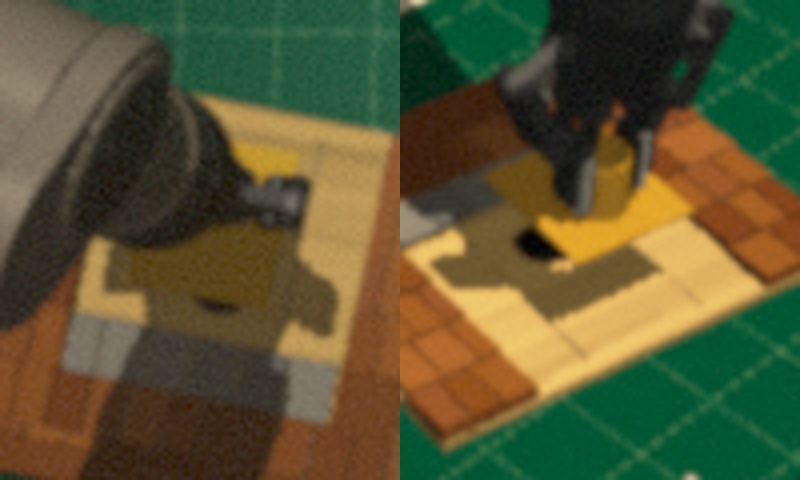

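The flashing is held level over the bay with its apron toward the grey course and well short of the butt. Now a guarded descent.

{"op": "step_arm", "data": {
  "motion": [
    [0,0,15,0,0,0.003],
    [0,0,15,0,0,0],
    [0,0,12,0,0,0],
    [0,0,6,0,0,0],
    [0,0,2,0,0,0],
    [0,0,0,0,0,0],
    [0,0,0,0,0,0]
  ]
}}

```text
time: 11.35
tool_pos: [0.575, 0.1263, 0.0099]
orientation: [0.996, -0.088, 0.0, -0.0]
contact_force: [0.7, -0.2, -0.9]
gripper_width: 0.33
gripper_force: 50.2
```

{"op": "step_arm", "data": {
  "motion": [
    [0,0,1,0,0,0],
    [0,0,1,0,0,0],
    [0,0,0.5,0,0,0],
    [0,0,0,0,0,0]
  ]
}}

```text
time: 11.75
tool_pos: [0.5745, 0.1265, 0.007]
orientation: [0.996, -0.088, 0.0, -0.0]
contact_force: [-0.3, -0.5, -1.5]
gripper_width: 0.33
gripper_force: 50.2
```

{"op": "step_arm", "data": {
  "motion": [
    [0,0,0.5,0,0,0],
    [0,0,0.5,0,0,0],
    [0,0,0,0,0,0],
    [0,0,0,0,0,0]
  ]
}}

```text
time: 12.15
tool_pos: [0.5745, 0.1264, 0.006]
orientation: [0.996, -0.088, 0.0, -0.0]
contact_force: [0.2, 0.0, -1.6]
gripper_width: 0.33
gripper_force: 50.2
```

{"op": "step_arm", "data": {
  "motion": [
    [0,0,0.5,0,0,0],
    [0,0,0,0,0,0],
    [0,0,0,0,0,0]
  ]
}}

```text
time: 12.45
tool_pos: [0.5746, 0.1264, 0.0059]
orientation: [0.996, -0.088, -0.0, -0.0]
contact_force: [-3.4, 0.1, 4.8]
gripper_width: 0.336
gripper_force: 50.9
```

```bash
cat > m.py <<'E'
from h import *
import sys
tag=sys.argv[1]
rep(None,-100)
yy,xx=np.mgrid[:420,:560]
for n in('top','scene'):
    p,d=ctrl.capture(n);cv2.imwrite(f'pics/{n}_{tag}.png',p[...,::-1]);np.save(f'{n}_{tag}.npy',d)
    if n=='scene': cv2.imwrite(f'pics/c_{tag}.png',cv2.resize(p[110:220,285:415,::-1],(780,600),interpolation=cv2.INTER_CUBIC))
E
python3 m.py 5
```

```text
t 12.45 p [574.6 126.4   5.9] yline -100.15 z [ 0.e+00  5.e-04 -1.e+00] F [-3.4  0.1  4.8] g 0.336 50.9
turn [-0.     0.    -0.003]
```

View pics/c_5.png

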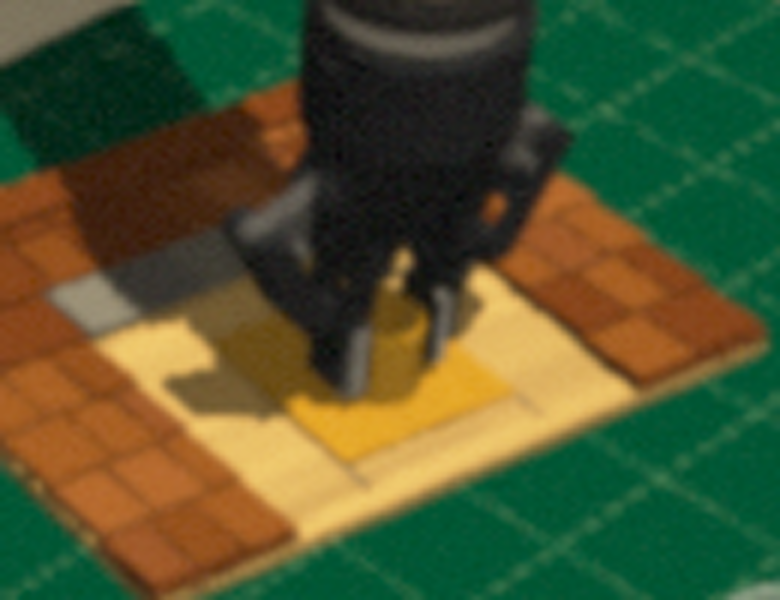

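Contact is made at the expected height, and the plate's near corners (crop (352,462) and (512,392)) lie by the pencil lines. Next a numeric check in the rectified panel frame, relative to the hole and lines seen by the same camera.

```bash
cat > rect.py <<'E'
from h import *
def rectify(n,img,hole,yaw,z,x0=-40,x1=110,y0=-80,y1=80,s=2):
    a=np.radians(yaw);X=np.array([np.cos(a),np.sin(a)]);Y=np.array([-X[1],X[0]])
    gx,gy=np.meshgrid(np.arange(x0,x1,1/s),np.arange(y0,y1,1/s))   # relative to hole centre, mm
    P=np.c_[(np.array(hole)+gx.ravel()[:,None]*X+gy.ravel()[:,None]*Y),np.full(gx.size,z)]/1000
    uv=pix(n,P).astype(np.float32).reshape(*gx.shape,2)
    return cv2.remap(img,uv[...,0],uv[...,1],cv2.INTER_CUBIC),gx[0],gy[:,0]
holes={'scene':(536.07,132.43),'top':(533.8,132.95)}
def sat(i): return cv2.split(cv2.cvtColor(i,cv2.COLOR_BGR2HSV))[1].astype(float)
E
python3 - <<'E'
from rect import *
for n in('scene','top'):
    a,gx,gy=rectify(n,cv2.imread(f'pics/{n}0.png'),holes[n],-10,8)
    g=cv2.cvtColor(a,cv2.COLOR_BGR2GRAY).astype(float)
    for lo,hi in((25,45),(45,65),(65,80)):
        pr=g[:,(gx>lo)&(gx<hi)].mean(1); pr=pr-cv2.GaussianBlur(pr[:,None],(1,61),0)[:,0]
        o=[]
        for c in(-38,38):
            k=abs(gy-c)<8;w=np.clip(-pr[k]-2,0,None);o.append((round((gy[k]*w).sum()/(w.sum()+1e-9),2),round(pr[k].min(),1)))
        print(n,'lines',lo,hi,o)
    # bay eave edge and butt edge via profile at y 45..65 both sides
    hm=g[(abs(gy)<30)][:,(abs(gx)<30)]<70; yy,xx=np.mgrid[-29.5:30:.5,-29.5:30:.5]
    print(' hole c',xx[hm].mean(),yy[hm].mean(),'area d',2*np.sqrt(hm.sum()/4/np.pi))
    for y in(-60,-45,45,60):
        pr=sat(a)[(abs(gy-y)<5)].mean(0); d=np.gradient(pr); k=(gx>-40)&(gx<-20);j=gx[k][np.argmax(abs(d[k]))]
        k=(gx>88);print(' y',y,'butt',j,'eave',gx[k][np.argmax(abs(d[k]))])
a,gx,gy=rectify('scene',cv2.imread('pics/scene_5.png'),holes['scene'],-10,10)
cv2.imwrite('r5.png',a);S=sat(a)
for x in(50,55,60,65,68):
    pr=cv2.blur(S,(9,3))[:,np.argmin(abs(gx-x))]; d=np.gradient(cv2.GaussianBlur(pr[:,None],(1,9),0)[:,0])
    print('x',x,[(gy[k][np.argmax(abs(d[k]))]) for k in (abs(gy+38)<10,abs(gy-38)<10)])
for y in(-30,-20,-10,0,10,20,30):
    pr=cv2.blur(S,(3,9))[np.argmin(abs(gy-y))]; d=np.gradient(cv2.GaussianBlur(pr[:,None],(1,9),0)[:,0]);k=abs(gx-72)<10
    print('y',y,'edge x',gx[k][np.argmin(d[k])])
E
```

```text
scene lines 25 45 [(np.float64(-36.51), np.float64(-10.6)), (np.float64(39.45), np.float64(-5.7))]
scene lines 45 65 [(np.float64(-36.94), np.float64(-12.3)), (np.float64(39.31), np.float64(-8.4))]
scene lines 65 80 [(np.float64(-36.59), np.float64(-12.9)), (np.float64(39.35), np.float64(-7.8))]
 hole c -0.15130830489192265 -0.05138414865377323 area d 28.97211020734693
 y -60 butt -39.5 eave 103.5
 y -45 butt -39.5 eave 103.5
 y 45 butt -38.5 eave 103.5
 y 60 butt -38.5 eave 103.5
top lines 25 45 [(np.float64(-37.99), np.float64(-6.5)), (np.float64(38.63), np.float64(-5.9))]
top lines 45 65 [(np.float64(-37.5), np.float64(-5.9)), (np.float64(38.29), np.float64(-6.4))]
top lines 65 80 [(np.float64(-37.75), np.float64(-5.7)), (np.float64(38.56), np.float64(-5.4))]
 hole c 0.15963101938711693 0.18495934959349594 area d 31.905407316249114
 y -60 butt -33.0 eave 102.0
 y -45 butt -34.5 eave 102.0
 y 45 butt -32.5 eave 102.0
 y 60 butt -33.5 eave 102.0
x 50 [np.float64(-37.0), np.float64(37.5)]
x 55 [np.float64(-37.0), np.float64(38.0)]
x 60 [np.float64(-37.0), np.float64(39.0)]
x 65 [np.float64(-37.5), np.float64(39.0)]
x 68 [np.float64(-37.0), np.float64(39.0)]
y -30 edge x 71.5
y -20 edge x 71.0
y -10 edge x 72.0
y 0 edge x 71.5
y 10 edge x 71.5
y 20 edge x 72.0
y 30 edge x 72.0
```

{"op": "step_arm", "data": {
  "motion": [
    [-2,0,0,0,0,-0.003],
    [-3,0,0,0,0,0],
    [-3,0,0,0,0,0],
    [-3,0,0,0,0,0],
    [-3,0,0,0,0,0],
    [-2,0,0,0,0,0],
    [0,0,0,0,0,0]
  ]
}}

```text
time: 13.25
tool_pos: [0.559, 0.1291, 0.0059]
orientation: [0.996, -0.087, 0.0, -0.0]
contact_force: [2.4, -0.7, 5.0]
gripper_width: 0.331
gripper_force: 51.1
```

```bash
python3 m.py 6; cat >> rect.py <<'E'
def halfx(gx,pr,c,w):   # sub-pixel steepest edge near c
    pr=cv2.GaussianBlur(pr[:,None].astype(float),(1,7),0)[:,0];d=np.abs(np.gradient(pr));k=abs(gx-c)<w
    q=np.where(k,d,0);i=q.argmax();sl=slice(max(i-3,0),i+4);return (gx[sl]*q[sl]).sum()/q[sl].sum()
def fit(tag,ex):
    a,gx,gy=rectify('scene',cv2.imread(f'pics/scene_{tag}.png'),holes['scene'],-10,10);S=cv2.blur(sat(a),(3,3))
    ys=np.arange(-32,33,1.);xs=np.arange(ex-20,ex-3,1.)
    e=np.array([halfx(gx,S[np.argmin(abs(gy-y))],ex,5) for y in ys]);
    def rob(t,v):
        k=np.ones(len(t),bool)
        for _ in range(4):
            p=np.polyfit(t[k],v[k],1);r=v-np.polyval(p,t);k=abs(r)<max(2*np.median(abs(r[k])),.3)
        return np.polyval(p,t.mean()).round(2),np.degrees(p[0]).round(2),int(k.sum())
    print('edge x, slope deg(-=ccw)',rob(ys,e))
    for c in(-37,39):
        print('side',rob(xs,np.array([halfx(gy,S[:,np.argmin(abs(gx-x))],c,5) for x in xs])))
E
python3 -c "
from rect import *
fit('5',71.7); fit('6',55.7)
# eave top edge in scene at z=8, value channel, plus line slopes
a,gx,gy=rectify('scene',cv2.imread('pics/scene0.png'),holes['scene'],-10,8)
V=a[...,2].astype(float)
for y in(-60,-20,0,20,60):
    pr=V[abs(gy-y)<6].mean(0);k=gx>90;print(y,list(zip(gx[k][::2],pr[k][::2].round().astype(int))) if y in(0,) else halfx(gx,pr,97,4))
"
```

```text
t 13.25 p [559.  129.1   5.9] yline -99.98 z [ 1.e-03  1.e-04 -1.e+00] F [ 2.4 -0.7  5. ] g 0.331 51.1
turn [-0.    -0.001  0.   ]
edge x, slope deg(-=ccw) (np.float64(71.6), np.float64(0.17), 58)
side (np.float64(-37.11), np.float64(-1.12), 15)
side (np.float64(38.37), np.float64(9.21), 11)
edge x, slope deg(-=ccw) (np.float64(55.8), np.float64(0.05), 42)
side (np.float64(-37.75), np.float64(-2.79), 14)
side (np.float64(38.67), np.float64(-1.87), 11)
-60 99.76269727647681
-20 99.50249236044856
0 [(np.float64(90.5), np.int64(228)), (np.float64(91.5), np.int64(225)), (np.float64(92.5), np.int64(221)), (np.float64(93.5), np.int64(214)), (np.float64(94.5), np.int64(202)), (np.float64(95.5), np.int64(187)), (np.float64(96.5), np.int64(170)), (np.float64(97.5), np.int64(152)), (np.float64(98.5), np.int64(132)), (np.float64(99.5), np.int64(113)), (np.float64(100.5), np.int64(91)), (np.float64(101.5), np.int64(69)), (np.float64(102.5), np.int64(47)), (np.float64(103.5), np.int64(29)), (np.float64(104.5), np.int64(14)), (np.float64(105.5), np.int64(5)), (np.float64(106.5), np.int64(3)), (np.float64(107.5), np.int64(4)), (np.float64(108.5), np.int64(4)), (np.float64(109.5), np.int64(4))]
20 99.2558926298112
60 99.75998868876707
```

{"op": "step_arm", "data": {
  "motion": [
    [-2,0,0,0,0,0],
    [-3,0,0,0,0,0],
    [-3,0,0,0,0,0],
    [-3,0,0,0,0,0],
    [-1,0,0,0,0,0],
    [0,0,0,0,0,0]
  ]
}}

```text
time: 13.95
tool_pos: [0.5473, 0.1313, 0.0059]
orientation: [0.996, -0.087, 0.001, -0.0]
contact_force: [3.5, -0.2, 6.1]
gripper_width: 0.327
gripper_force: 51.2
```

{"op": "step_arm", "data": {
  "motion": [
    [-2,0,0,0,0,0],
    [-3,0,0,0,0,0],
    [-3,0,0,0,0,0],
    [-3,0,0,0,0,0],
    [-1.5,0,0,0,0,0],
    [0,0,0,0,0,0],
    [0,0,0,0,0,0]
  ]
}}

```text
time: 14.65
tool_pos: [0.5349, 0.1335, 0.0059]
orientation: [0.996, -0.087, 0.0, -0.0]
contact_force: [3.1, -0.3, 5.8]
gripper_width: 0.329
gripper_force: 51.2
```

```bash
python3 m.py 7; python3 -c "
from rect import *
fit('7',31)
s,M=axes();p=np.array(s['tool_pos'])[:2]*1000-[533.9,133.2];a=np.radians(-10);print(p@[np.cos(a),np.sin(a)],p@[-np.sin(a),np.cos(a)])
# lap height change: depth before/after on lap pixels (top & scene)
K,o,r=cam('scene');d0=np.load('scene0.npy');d1=np.load('scene_7.npy')
X=np.array([np.cos(a),np.sin(a)]);Y=np.array([-X[1],X[0]])
for y in (-65,-55,-45,-30,0,30,45,55,65):
    o_=[]
    for x in(-36,-42,-50):
        u,v=pix('scene',np.r_[np.array(holes['scene'])+[0,0]+x*X+y*Y,14][None]/1000)[0].round().astype(int)
        f=lambda d:(o+r@(np.array([(u-K[0,2])/K[0,0],-(v-K[1,2])/K[1,1],-1])*np.median(d[v-1:v+2,u-1:u+2])))[2]*1000
        o_.append((f(d0).round(1),f(d1).round(1)))
    print(y,o_)
"
```

```text
t 14.65 p [534.9 133.5   5.9] yline -99.98 z [ 8.e-04  2.e-04 -1.e+00] F [ 3.1 -0.3  5.8] g 0.329 51.2
turn [-0.    -0.001  0.   ]
edge x, slope deg(-=ccw) (np.float64(31.1), np.float64(-0.14), 56)
side (np.float64(-36.79), np.float64(-2.18), 13)
side (np.float64(38.56), np.float64(4.23), 13)
0.9528483811141051 0.43641654529700996
-65 [(np.float64(11.2), np.float64(11.1)), (np.float64(14.5), np.float64(16.2)), (np.float64(15.7), np.float64(14.6))]
-55 [(np.float64(11.4), np.float64(14.2)), (np.float64(15.4), np.float64(16.0)), (np.float64(15.7), np.float64(15.4))]
-45 [(np.float64(14.3), np.float64(14.7)), (np.float64(16.8), np.float64(16.5)), (np.float64(15.3), np.float64(16.8))]
-30 [(np.float64(10.4), np.float64(12.9)), (np.float64(14.2), np.float64(17.3)), (np.float64(16.1), np.float64(14.6))]
0 [(np.float64(13.4), np.float64(62.4)), (np.float64(15.6), np.float64(69.0)), (np.float64(15.3), np.float64(76.2))]
30 [(np.float64(14.9), np.float64(41.4)), (np.float64(15.6), np.float64(69.3)), (np.float64(15.9), np.float64(81.2))]
45 [(np.float64(14.1), np.float64(51.8)), (np.float64(15.7), np.float64(48.9)), (np.float64(15.3), np.float64(50.6))]
55 [(np.float64(14.6), np.float64(58.3)), (np.float64(17.2), np.float64(61.6)), (np.float64(14.8), np.float64(61.5))]
65 [(np.float64(13.0), np.float64(64.2)), (np.float64(16.3), np.float64(68.2)), (np.float64(15.8), np.float64(72.1))]
```

View pics/c_7.png

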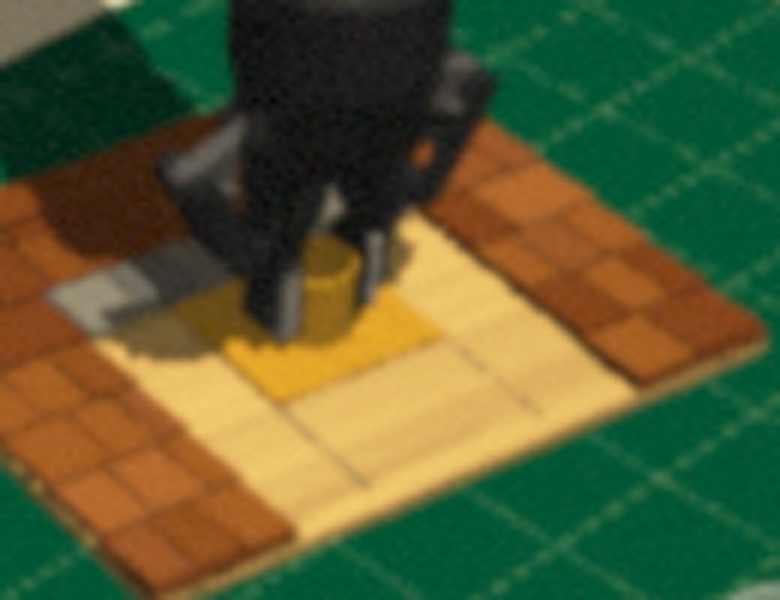

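The flashing is tucked on both pencil lines (near corners at crop (285,402) and (440,332)) and the course is at rest height. About 0.8 mm of slide remains, then I set the push.

{"op": "step_arm", "data": {
  "motion": [
    [-0.8,0,0,0,0,0],
    [0,0,0.2,0,0,0],
    [0,0,0,0,0,0],
    [0,0,0,0,0,0],
    [0,0,0,0,0,0]
  ]
}}

```text
time: 15.25
tool_pos: [0.5344, 0.1335, 0.0059]
orientation: [0.996, -0.087, 0.001, -0.0]
contact_force: [2.7, -0.7, 7.7]
gripper_width: 0.333
gripper_force: 51.3
```

```bash
python3 -c "
from h import *
rep(None,-100)
s,M=axes();p=np.array(s['tool_pos'])[:2]*1000-[533.9,133.2];a=np.radians(-10);print(p@[np.cos(a),np.sin(a)],p@[-np.sin(a),np.cos(a)])"
```

```text
t 15.25 p [534.4 133.5   5.9] yline -99.98 z [ 1.4e-03  2.0e-04 -1.0e+00] F [ 2.7 -0.7  7.7] g 0.333 51.3
turn [-0.    -0.001  0.   ]
0.4459463598910638 0.4013989003619178
```

{"op": "step_arm", "data": {
  "motion": [
    [-0.5,0,0,0,0,0],
    [0,0,0.2,0,0,0],
    [0,0,0,0,0,0],
    [0,0,0,0,0,0],
    [0,0,0,0,0,0],
    [0,0,0,0,0,0]
  ]
}}

```text
time: 15.85
tool_pos: [0.5343, 0.1336, 0.0059]
orientation: [0.996, -0.087, 0.001, -0.0]
contact_force: [3.6, -1.3, 8.4]
gripper_width: 0.331
gripper_force: 51.4
```

```bash
python3 m.py 8; python3 -c "
from rect import *
fit('8',30.4)
rep()"
```

```text
t 15.85 p [534.3 133.6   5.9] yline -99.98 z [ 2.1e-03  2.0e-04 -1.0e+00] F [ 3.6 -1.3  8.4] g 0.331 51.4
turn [-0.001 -0.002  0.   ]
edge x, slope deg(-=ccw) (np.float64(30.75), np.float64(0.54), 52)
side (np.float64(-37.16), np.float64(-4.24), 12)
side (np.float64(38.64), np.float64(5.39), 11)
t 15.95 p [534.3 133.6   5.9] yline -99.98 z [ 2.1e-03  2.0e-04 -1.0e+00] F [ 3.7 -0.6  8. ] g 0.331 51.4
```

{"op": "step_arm", "data": {
  "motion": [
    [0,0,0.3,0,0,0],
    [0,0,0,0,0,0],
    [0,0,0,0,0,0],
    [0,0,0,0,0,0],
    [0,0,0,0,0,0]
  ]
}}

```text
time: 16.45
tool_pos: [0.5342, 0.1336, 0.0059]
orientation: [0.996, -0.087, 0.001, -0.0]
contact_force: [2.6, -0.2, 10.5]
gripper_width: 0.331
gripper_force: 51.7
```

{"op": "step_arm", "data": {
  "motion": [
    [0,0,0,0,0,0],
    [0,0,0,0,0,0],
    [0,0,0,0,0,0]
  ]
}}

```text
time: 16.75
tool_pos: [0.5343, 0.1336, 0.0059]
orientation: [0.996, -0.087, 0.001, -0.0]
contact_force: [3.8, -0.4, 9.9]
gripper_width: 0.329
gripper_force: 51.7
```

The push is steady at about 10 N, so I'm handing in.

```bash
python3 -c "
from h import *
rep()
print(ctrl.close_job())"
```

```text
t 16.75 p [534.3 133.6   5.9] yline -99.99 z [ 2.e-03  5.e-04 -1.e+00] F [ 3.8 -0.4  9.9] g 0.329 51.7
the job is handed in; nothing more can be done
None
```

The job is handed in at 16.75 s: the flashing is tucked under the grey course with its collar about 0.5 mm from the hole centre and square to the panel to about half a degree by my measurements, and is still gripped and pressed down at about 10 N; the course showed no lift where it could be seen, and the bystanders were not touched.

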